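# Shut and pin the oxide box

## Robot

A 6-joint arm with a two-finger parallel gripper is mounted at the origin on the work surface. World frame = base frame: x ahead of the robot, y to its left, z up, the work surface at z = 0. Lengths are in m, angles in rad, forces in N, time in s.
With the tool pointing down it reaches from about 0.3 to 0.875 m from the base axis. Payload 6.4 kg.
Tool frame: the origin (TCP) lies midway between the tips of the shut fingers; the grasp point (between the pads) lies 19 mm behind it; z points along the fingers, y is the line along which they close (so a half turn about z gives the same grasp; the last joint's range is limited). The gripper opens to 85 mm and grips with 20 to 120 N. Pads are 22 mm wide; open, the fingers measure 114 mm over their backs; the gripper's body (76 mm by 85 mm) begins 54 mm behind the grasp point. The pads swing forward as they close: fully open they stand 13 mm farther back than shut.
Start: joints at [1.046, 0.181, 1.607, -0, 1.354, -0.206], TCP at [0.18, 0.546, 0.231] pointing down, gripper open.
Joint ranges: [-2.99, 2.99], [-0.89, 2.07], [0.3, 2.58], [-1.14, 4.28], [0, 2.63], [-3.12, 3.12]. Speed limits (rad/s): [2.57, 2.57, 3.01, 3.14, 3.14, 3.14].

## Interface

Orientations are given as a unit quaternion [w, x, y, z].
In Python, from bench import get_obs, camera, hand_in gives the robot as it stands.
- The arm moves only by the tool carry_out, never from a script. Its argument "plan" is a list that holds one entry, the list of rows, each a list of 7 numbers: the shift along the world's x, y, z in m, then the turn, a rotation vector about the world's x, y, z in rad, then the opening, from 0 (shut) to 1 (fully open). In form: [[[x, y, z, rx, ry, rz, hand], ...]]. A call has exactly 5 rows; each row is the pose to reach, as a shift and turn from the pose commanded when the call began; what a row does not reach only later rows make up. A row lasts 1/12 s, in which the tool goes at most 41.7 mm and 7.16 degrees, less where a joint would pass 70% of its speed; a pose out of reach is approached as far as the arm can. A call with a gripper value outside its range is refused whole. The fingers move at their own pace and stop on an object; the grip force is fixed at half the most. Time passes only in rows, so rows that repeat a pose let the fingers close, or fill a call up. It gives the time, the measured TCP pose, the force, the opening and the grip force at its end, in the units of the state.
- get_obs(): the state, without advancing time (a new reading comes with each control period).
- camera(name): name is "scene" or "side" or "wrist"; returns a dict with "pixels" (384x512x3 uint8, red, green, blue), "z_map" (384x512 float32, m along the optical axis (not along the pixel's ray), 0 where there is no reading), "camera_matrix" (3x3 intrinsics, pixels), "cam_to_world" (4x4, takes a point from camera to world coordinates). Camera axes: x right, y up, looking along -z (the intrinsics and any distortion apply to the point x, -y, -z); pixel columns grow to the right and rows downward; lengths in m; the calibration is good to about 2 mm. A picture is of the moment at which its call begins.
- hand_in(): hands the job in; it is judged then, once.
The state is a dict: "time_s": time; "q": joint angles; "dq": joint speeds; "joint_efforts": joint torques, N m; "eef_pos": TCP position; "eef_rot": TCP orientation; "wrist_force": force on the tool from outside, world axes, zero at the start; "torque": the same for the moment, N m; "opening": opening from 0.0 (shut) to 1.0 (fully open); "grasp_force": force on a finger pad.
Only numpy, scipy, OpenCV 4.12 (cv2) and the standard library are available. Lean on these libraries where they do the work, as an engineer would, in place of code of your own. Each camera call takes 0.05 s, during which the arm holds its last target. There are 200 camera calls.

## Task

Put the glaze oxides away: slide the grey box's flat wooden cover fully shut over the compartment, dragging it gently by finger pressure on its black rubber patch (the cover is thin, so do not press hard). Only when it is shut, take the red-headed locking pin out of its wooden rest and push it all the way down through the hole in the cover into the box's end block, until its red head sits on the cover, and let go. Leave the jar, the bowl and the paddle where they are.

Things in the scene. Friction and masses are not known exactly. Their poses are not given: they have to be found in the camera images.
- box: Fixed grey box, 120 (x) x 325 (y) x 62 mm; origin centre of underside, sunk 0 to 8 mm into the bench. Cover shuts towards +y, between side walls (x +-51 to +-60 mm). Hood, top at z 71, over y -162 to -37.5: the cover parks under it. Runners are worn: the track falls towards the hood by a slope of 0 to 0.06 (unknown, fixed for the run), about the block hole.
- cover (a joint): The 98 mm wide, 6 mm thick cover: m open, 0 = shut (hard stop), up to 0.11 towards box -y. Stays where left; moves with 5 N. No handle or edge to push: press closed fingertips with 12 to 20 N on its flat black patch (56 x 34 mm, centre at box x 0, y 104.5 mm - opening, top at z 50 to 58.5 by the hidden slope: find by touch, keep up the pressure as it rises). Over 40 N breaks it.
- block_hole (a point): Centre of the mouth (box x 0, y 137.5, z 52 mm) of a round vertical hole, 11.5 mm wide, 42 mm deep, in the solid end block (box y 112 to 162). Axes as the box's. The cover's own 11.5 mm through hole, 33 mm towards +y from the patch centre, stands over it when the cover is shut, the cover's top there at box z 58.5 mm.
- rest: Fixed dark wooden block, 60 x 60 x 50 mm high, with a vertical hole 13 mm wide in the middle of its top, in which the locking pin stands loosely; origin at the centre of its underside.
- pin: Locking pin, upright, 60 g: steel shank 10 mm thick and 40 mm long, its last 8 mm tapering to a 4 mm tip; above it a red round head, 20 mm thick and 32 mm tall. Origin at the tip; z runs from the tip to the head. In the rest, the head's underside sits on the block.
- pin_tip (a point): The tip (lowest point) of the locking pin.
- pin_head (a point): Middle of the pin's red head, 56 mm above the tip (16 mm above the head's underside).
- jar: Loose terracotta jar, 90 mm wide, 125 mm tall, origin at the centre of its underside. A bystander: leave it. The jar and the pin's rest may change places, left and right of the box.
- bowl: Loose blue bowl, 110 mm wide, 45 mm tall, origin at the centre of its underside. A bystander: leave it.
- paddle: Loose flat wooden paddle lying on the table beyond the box, 225 mm long along its x, 50 mm wide, 12 mm thick, origin near its middle. A bystander: leave it.

How it is judged:
On the way:
1. the cover is fully shut (within 3 mm) while the pin still stands in its rest (value of joint cover below 0.003 m and distance of pin_tip from where it was at the start of the episode below 0.02 m), for 0.2 s.
At the end, for the whole second after the job is handed in: Cover within 3 mm of fully shut; pin upright (within 7 degrees) and at rest through the cover's hole in the end block, its tip within 5 mm of the block hole's axis and at least 29.5 mm below its mouth (head within 4 mm of the cover); jar at rest (value of joint cover below 0.003 m and horizontal distance between pin_tip and block_hole below 0.005 m and z of pin_tip in the frame of block_hole below -0.0295 m and angle between pin's own z axis and vertical below 0.12 rad and linear speed of each of pin, jar below 0.02 m/s); the robot touches nothing.
It fails at once if the jar is knocked or carried off (more than 30 mm from where it stood) (distance of jar from where it was at the start of the episode above 0.03 m).
It fails at once if the bowl is knocked or carried off (more than 30 mm from where it stood) (distance of bowl from where it was at the start of the episode above 0.03 m).
It fails at once if the paddle is knocked or carried off (more than 30 mm from where it stood) (distance of paddle from where it was at the start of the episode above 0.03 m).
It fails at once if the jar is tipped more than 30 degrees (angle between jar's own z axis and vertical above 0.52 rad).
It fails at once if the thin cover is pressed with more than 40 N (contact force between cover and anything else above 40 N).
It also fails if it takes over 67 s, if anything falls off the work surface, if the arm or the gripper's body presses on something with over 40 N, if the wrist force passes 120 N, or if a joint passes its speed limit or range.

## Working session

There is one attempt and no reset: what is moved stays moved. The work goes in short steps, Python scripts to look and compute and a tool call to move; the robot and the scene stay as the last step left them, time stands still between calls to the robot, and variables do not carry over. Pictures are saved under pics/ and viewed, at most 10 in all, crops included, and the job is handed in when it is done.

Besides the shell and the picture viewer there is one more tool, called after "Emit:" as name(argument=value, ...) on one line, values as JSON. carry_out: Moves the arm, as the interface text tells. Its arguments: {"type":"object","properties":{"plan":{"type":"array","items":{"type":"array","items":{"type":"array","items":{"type":"number"}}}}},"required":["plan"]}

```bash
mkdir -p pics; cat > h.py <<'E'
import numpy as np, cv2
from bench import get_obs, camera, hand_in
def snap(n,f):
    c=camera(n); cv2.imwrite(f'pics/{f}.png',cv2.cvtColor(c['pixels'],cv2.COLOR_RGB2BGR)); np.savez(f'{f}.npz',**c); return c
def cloud(c):
    K=c['camera_matrix'];T=c['cam_to_world'];z=c['z_map'];h,w=z.shape
    u,v=np.meshgrid(np.arange(w),np.arange(h))
    P=np.stack([(u-K[0,2])/K[0,0]*z,-(v-K[1,2])/K[1,1]*z,-z],-1)
    W=P@T[:3,:3].T+T[:3,3]; W[z==0]=np.nan; return W
E
python3 - <<'E'
from h import *
a=snap('scene','s0');b=snap('side','d0')
cv2.imwrite('pics/both.png',cv2.resize(np.vstack([cv2.imread('pics/s0.png'),cv2.imread('pics/d0.png')]),(400,600)))
print(a['camera_matrix'],a['cam_to_world'],b['cam_to_world'],get_obs())
E
```

```text
[[364.91910053   0.         251.57733107]
 [  0.         364.91910053 195.03659611]
 [  0.           0.           1.        ]] [[ 0.82569698 -0.47289527  0.30756229  0.93908902]
 [ 0.56402181  0.68221557 -0.46525403 -0.50966299]
 [ 0.01019265  0.55763069  0.83002658  0.99661449]
 [ 0.          0.          0.          1.        ]] [[-0.68749894  0.41135485 -0.59844164  0.09034558]
 [-0.72591292 -0.36672195  0.58186377  0.49239886]
 [ 0.0198908   0.83444724  0.55072875  0.53517447]
 [ 0.          0.          0.          1.        ]] {'time_s': 0.1, 'q': array([ 1.04570950e+00,  1.81443356e-01,  1.60791904e+00,  2.98416657e-06,
        1.35379804e+00, -2.06320498e-01]), 'dq': array([-0.00061487, -0.00013653, -0.0032711 , -0.00056956, -0.00153103,
        0.0007873 ]), 'joint_efforts': array([ 1.22912676e-03, -4.45872009e+01, -3.52241492e+01, -3.18878620e-04,
        4.10228939e-03,  3.91485457e-05]), 'eef_pos': array([0.17994034, 0.54559396, 0.23048207]), 'eef_rot': array([-2.81684233e-04,  1.58709490e-01,  9.87325014e-01, -7.31531081e-04]), 'wrist_force': array([-0.05026849,  0.17492058, -0.43847345]), 'torque': array([ 0.04562191,  0.03080591, -0.04197937]), 'grasp_force': 0.0, 'opening': 1.004164598351197}
```

View pics/s0.png

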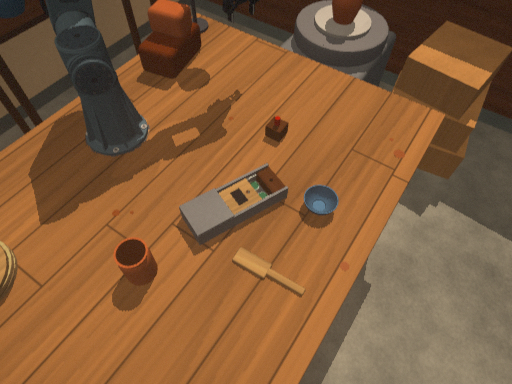

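View pics/d0.png

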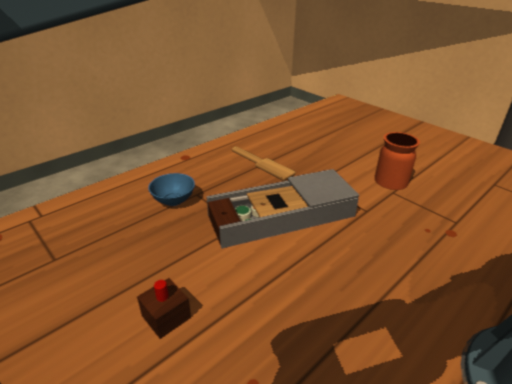

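The scene view shows the box with its hood end at about (210,215) and the brown end block at (268,181). The black patch is at (240,196), the pin in its rest at (277,124), the jar at (133,260), the bowl at (320,200) and the paddle at (268,270). In the side view the pin head is at (161,290) and the patch at (277,202).

```bash
python3 - <<'E'
from h import *
A=dict(np.load('s0.npz'));B=dict(np.load('d0.npz'));print(B['camera_matrix'][0])
for n,c,pts in (('scene',A,dict(pin=(277,121),patch=(240,196),block=(268,181),hood=(215,208),bowl=(320,203),jar=(133,247),paddle=(250,262),cov=(232,188))),('side',B,dict(pin=(161,290),patch=(277,202),block=(222,212),hood=(325,187),jar=(398,165),table=(300,280)))):
    W=cloud(c)
    for k,(u,v) in pts.items(): print(n,k,W[v,u].round(4))
    # grey box hood fit
    H=W[...,2]
    rgb=c['pixels'].astype(int); sat=rgb.max(-1)-rgb.min(-1)
    m=(sat<30)&(H>.03)&(H<.09)&(W[...,0]>.3)
    mm=m.astype(np.uint8); nn,l,st,_=cv2.connectedComponentsWithStats(mm)
    i=1+st[1:,4].argmax(); P=W[l==i]; print('grey',len(P),P.min(0),P.max(0))
    top=P[P[:,2]>np.percentile(P[:,2],97)-.012]
    r=cv2.minAreaRect((P[:,:2]*1000).astype(np.float32)); print('rect',r)
    print('ztop hist',np.histogram(P[:,2],bins=np.arange(.03,.085,.003)))
    # red pin
    m=(rgb[...,0]>150)&(rgb[...,1]<50)&(rgb[...,2]<60)&(H>.04)&(H<.11); P=W[m]; print('red',len(P),P.mean(0),P.min(0),P.max(0))
    # dark patch
    m=(rgb.max(-1)<45)&(H>.03)&(H<.08)&(W[...,0]>.3); P=W[m];print('black',len(P),np.median(P,0),P.min(0),P.max(0), cv2.minAreaRect((P[:,:2]*1000).astype(np.float32)) if len(P) else 0)
    im=cv2.imread('pics/%s.png'%('s0' if n=='scene' else 'd0'))
    if n=='scene': cv2.imwrite('pics/c1.png',cv2.resize(im[100:250,170:300],None,fx=4,fy=4,interpolation=cv2.INTER_CUBIC))
E
```

```text
[368.05877534   0.         262.89598145]
scene pin [0.4949 0.3157 0.0772]
scene patch [0.5571 0.0022 0.0411]
scene block [0.5975 0.1022 0.04  ]
scene hood [ 0.5288 -0.0873  0.062 ]
scene bowl [0.7702 0.1499 0.    ]
scene jar [ 0.454  -0.3334  0.126 ]
scene paddle [ 0.7016 -0.1523  0.0097]
scene cov [0.5186 0.0123 0.0417]
grey 2123 [ 0.43936813 -0.19084388  0.03000407] [0.6679498  0.15288117 0.06744037]
rect ((551.4876098632812, -19.271499633789062), (324.39239501953125, 122.26272583007812), 67.31977844238281)
ztop hist (array([ 58,  47,  49,  61,  68,  56, 131, 179,  69, 257, 862, 271,  15,
         0,   0,   0,   0,   0]), array([0.03 , 0.033, 0.036, 0.039, 0.042, 0.045, 0.048, 0.051, 0.054,
       0.057, 0.06 , 0.063, 0.066, 0.069, 0.072, 0.075, 0.078, 0.081,
       0.084]))
red 13 [0.48783221 0.32674211 0.07964015] [0.47887171 0.32013082 0.07457276] [0.49437956 0.33433723 0.08396772]
  return _methods._mean(a, axis=axis, dtype=dtype,
  ret = um.true_divide(
Traceback (most recent call last):
ValueError: zero-size array to reduction operation minimum which has no identity
```

```bash
python3 - 2>/dev/null <<'E'
from h import *
c0=np.array([.5515,-.0193]);yw=np.deg2rad(67.3);ey=np.array([np.cos(yw),np.sin(yw)]);ex=np.array([ey[1],-ey[0]])
for n,f in (('scene','s0'),('side','d0')):
    c=dict(np.load(f+'.npz'));W=cloud(c);H=W[...,2];rgb=c['pixels'].astype(int);sat=rgb.max(-1)-rgb.min(-1)
    m=((sat<30)&(H>.03)&(H<.09)&(W[...,0]>.3)&(W[...,0]<.75)&(abs(W[...,1])<.25)).astype(np.uint8)
    nn,l,st,_=cv2.connectedComponentsWithStats(m);P=W[l==1+st[1:,4].argmax()];print(n,'rect',len(P),cv2.minAreaRect((P[:,:2]*1000).astype(np.float32)))
    bx=(W[...,:2]-c0)@ex; by=(W[...,:2]-c0)@ey
    m=(abs(bx)<.045)&(by>-.03)&(by<.11)&(rgb.max(-1)<60)&(H>.035)
    nn,l,st,_=cv2.connectedComponentsWithStats(m.astype(np.uint8));k=l==1+st[1:,4].argmax()
    print('patch',k.sum(),'bx',bx[k].min(),bx[k].max(),'by',by[k].min(),by[k].max(),by[k].mean(),'z',np.median(H[k]))
    k=(abs(bx)<.05)&(by<-.05)&(by>-.15)&(H>.05);print('hood z',np.median(H[k]))
    k=(abs(bx)<.04)&(by<.155)&(by>.12);print('block z',np.median(H[k]))
    k=(abs(bx)<.3)&(by>.22)&(H>-.01)&(H<.015);print('table z',np.median(H[k]))
    m=(rgb[...,0]>2.2*rgb[...,1]+20)&(rgb[...,0]>2.2*rgb[...,2])&(H>.05)&(W[...,1]>.25)&(W[...,0]<.6)
    P=W[m];print('red',len(P),P.min(0),P.max(0),np.median(P,0),np.argwhere(m).mean(0))
    m=(H>.04)&(H<.06)&(W[...,1]>.25)&(W[...,0]>.35)&(W[...,0]<.6)&(rgb[...,0]<110);P=W[m];print('rest',len(P),cv2.minAreaRect((P[:,:2]*1000).astype(np.float32)),np.median(P[:,2]))
i=cv2.imread('pics/s0.png')[100:240,180:300];j=cv2.imread('pics/d0.png')[170:340,130:370]
cv2.imwrite('pics/c1.png',np.hstack([cv2.resize(i,(400,467),interpolation=2),cv2.resize(j,(400,467),interpolation=2)]))
E
```

```text
scene rect 2123 ((551.4876098632812, -19.271499633789062), (324.39239501953125, 122.26272583007812), 67.31977844238281)
patch 7 bx 0.008645531824165147 0.020925470007698906 by 0.017496918031005365 0.029470776797232624 0.02371883233870603 z 0.044202533506017994
hood z 0.0616785165270205
block z 0.04250067655269285
table z -0.0019354527927483711
red 23 [0.47887171 0.3146095  0.05629144] [0.49801335 0.33433723 0.08396772] [0.48985243 0.32089261 0.07899958] [119.26086957 276.7826087 ]
rest 222 ((435.3848876953125, 788.2245483398438), (63.8859748840332, 1001.4152221679688), 6.698982238769531) 0.047867855357631495
side rect 3255 ((545.6414184570312, -12.394882202148438), (323.80615234375, 120.96507263183594), 67.3692626953125)
patch 166 bx -0.031707544774657155 0.01939364236397857 by 0.002238493226145991 0.032516135065112126 0.01756670604491873 z 0.046113529559861394
hood z 0.06327249127897322
block z 0.044113280723506176
table z 6.703690512488425e-05
red 263 [0.47493412 0.30927621 0.0500141 ] [0.51110733 0.34099316 0.08359048] [0.47950532 0.33297159 0.07414221] [290.36121673 160.55893536]
rest 1114 ((485.30145263671875, 330.7124938964844), (61.10475540161133, 61.5857048034668), 89.7475814819336) 0.04977960760902311
```

View pics/c1.png

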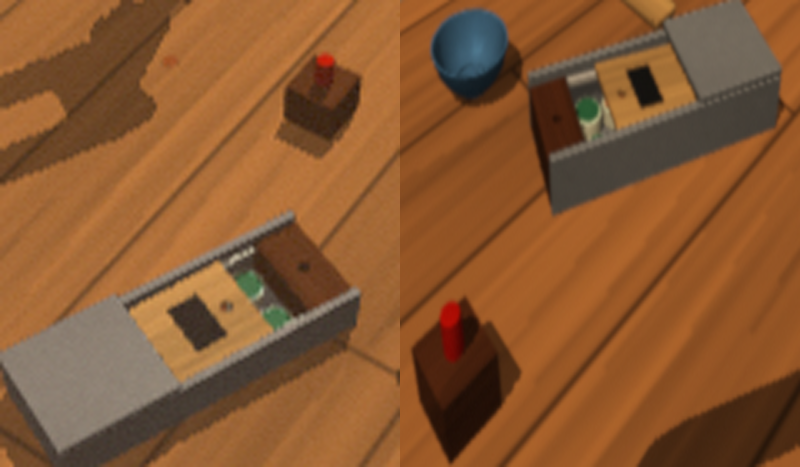

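The crop shows the cover with its patch and hole, the block hole, and the pin in its rest. The two fixed cameras disagree by about 8 mm, so I'll look again with the wrist camera from above.

Emit:
carry_out(plan=[[[0.027,-0.022,0.01,0,0,0,1],[0.054,-0.044,0.02,0,0,0,1],[0.081,-0.066,0.03,0,0,0,1],[0.108,-0.088,0.04,0,0,0,1],[0.135,-0.11,0.05,0,0,0,1]]])

```text
time_s: 0.52
eef_pos: [0.3159, 0.4348, 0.2813]
eef_rot: [-0.0, 0.158, 0.987, -0.0]
wrist_force: [0.5, 0.3, 0.7]
opening: 1.001
grasp_force: 0.0
```

Emit:
carry_out(plan=[[[0.03,-0.025,0,0,0,0,1],[0.06,-0.05,0,0,0,0,1],[0.09,-0.075,0,0,0,-0.025,1],[0.12,-0.1,0,0,0,-0.05,1],[0.12,-0.1,0,0,0,-0.077,1]]])

```text
time_s: 0.93
eef_pos: [0.4399, 0.3314, 0.2808]
eef_rot: [0.001, 0.2, 0.98, -0.001]
wrist_force: [-0.4, -0.2, 0.1]
opening: 1.0
grasp_force: 0.0
```

```bash
python3 - <<'E'
from h import *
c=snap('wrist','w0');print(c['camera_matrix'],c['cam_to_world'],get_obs()['eef_pos'],get_obs()['eef_rot'])
E
```

```text
[[328.0528367    0.         253.79332588]
 [  0.         328.0528367  186.87918967]
 [  0.           0.           1.        ]] [[ 0.39203264 -0.87179817 -0.29373179  0.36392989]
 [ 0.91994914  0.37081865  0.12722855  0.36385373]
 [-0.00199639 -0.32009606  0.94738299  0.42379768]
 [ 0.          0.          0.          1.        ]] [0.43761639 0.33330092 0.28064964] [-1.49353421e-04  2.00611406e-01  9.79670743e-01 -5.26036748e-04]
```

View pics/w0.png

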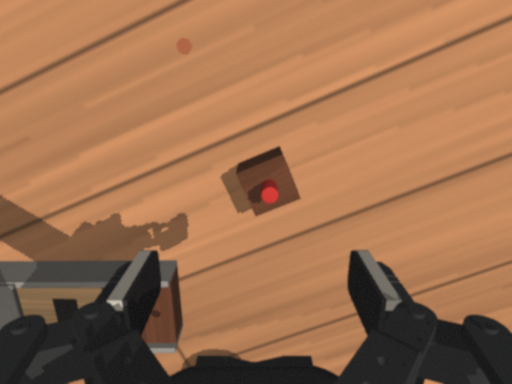

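The pin's red head top is at (270,194), and the block hole is at (156,313) in the bottom left corner. Next I'll move over the box with the fingers closing.

Emit:
carry_out(plan=[[[0.008,-0.032,0,0,0,0,0],[0.016,-0.064,0,0,0,0,0],[0.024,-0.096,0,0,0,0,0],[0.03,-0.128,0,0,0,0,0],[0.036,-0.16,0,0,0,0,0]]])

```text
time_s: 1.4
eef_pos: [0.4706, 0.1754, 0.281]
eef_rot: [-0.0, 0.196, 0.981, 0.0]
wrist_force: [0.2, 0.6, 0.5]
opening: 0.299
grasp_force: 0.0
```

Emit:
carry_out(plan=[[[0.008,-0.035,0,0,0,0,0],[0.016,-0.07,0,0,0,0,0],[0.024,-0.105,0,0,0,0,0],[0.034,-0.14,0,0,0,0,0],[0.034,-0.14,0,0,0,0,0]]])

```text
time_s: 1.82
eef_pos: [0.5061, 0.0314, 0.281]
eef_rot: [0.0, 0.198, 0.98, -0.001]
wrist_force: [-0.8, -0.1, 0.1]
opening: 0.002
grasp_force: 0.0
```

```bash
python3 - 2>/dev/null <<'E'
from h import *
c=dict(np.load('w0.npz'));W=cloud(c);print('pin top',W[194,270],W[190:197,266:274].reshape(-1,3).mean(0),'hole',W[313,156],'table',W[60,400])
rgb=c['pixels'].astype(int);m=(rgb[...,0]>150)&(rgb[...,1]<60)&(W[...,2]>.07);P=W[m];print('red top',len(P),np.median(P,0),(P.min(0)+P.max(0))/2,np.ptp(P,axis=0))
c=snap('wrist','w1');print(get_obs()['eef_pos'],get_obs()['eef_rot'],get_obs()['wrist_force'])
E
```

```text
pin top [0.48452524 0.3312263  0.08218261] [nan nan nan] hole [0.60439052 0.10836584 0.03695852] table [ 0.41590877  0.53261038 -0.00070304]
red top 97 [0.48412148 0.32816739 0.08241667] [0.48426219 0.33045171 0.08169704] [0.018105   0.01821418 0.00444048]
[0.50542423 0.03398752 0.28090868] [-3.02054851e-04  1.98265685e-01  9.80148261e-01 -1.17760474e-04] [-0.71043737  0.52909781 -0.17233504]
```

View pics/w1.png

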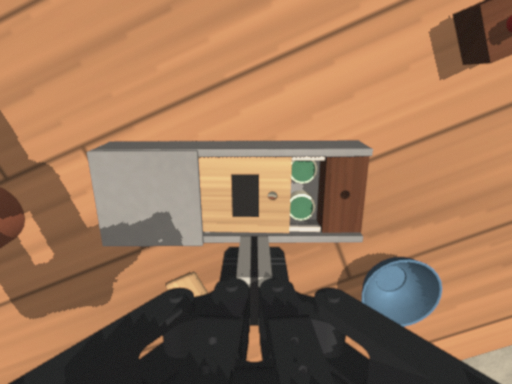

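The block hole is at (345,195), the patch centre at (245,195), the cover hole at (273,196) and the box top outline spans about (90–370, 142–245).

```bash
python3 - 2>/dev/null <<'E'
from h import *
c=dict(np.load('w1.npz'));W=cloud(c)
rgb=c['pixels'].astype(int);g=rgb.sum(-1)
def md(u,v,r=2): return np.nanmedian(W[v-r:v+r+1,u-r:u+r+1].reshape(-1,3),0)
def dark(u,v,r,th):
    s=np.zeros(g.shape,bool);s[v-r:v+r+1,u-r:u+r+1]=True;k=s&(g<th);ij=np.argwhere(k).mean(0);return ij[::-1],k.sum()
print('blk nbr',g[195,335:356],'cov',g[196,264:282])
K=c['camera_matrix'];T=c['cam_to_world']
def ray(u,v,z):
    d=T[:3,:3]@np.array([(u-K[0,2])/K[0,0],-(v-K[1,2])/K[1,1],-1]);return T[:3,3]+d*(z-T[2,3])/d[2]
hp,n=dark(345,195,8,120);cp,n2=dark(273,196,7,300);pp,n3=dark(245,195,22,120);print(hp,n,cp,n2,pp,n3)
bz=md(345,180)[2];cz=md(283,180)[2];print('blkz',bz,'covz',cz,md(215,215)[2],'hood',md(140,170)[2],'patch z',md(245,195),'table',md(150,60)[2])
a=ray(*hp,.044);b=ray(*cp,cz);d=ray(*pp,.046)
print('hole',a,'cover hole',b,'patch',d,'yaw',np.rad2deg(np.arctan2(*(a-d)[[1,0]])),'open',np.linalg.norm((a-b)[:2]),np.linalg.norm((a-d)[:2])-.033)
sat=rgb.max(-1)-rgb.min(-1);m=(sat<30)&(W[...,2]>.045)&(W[...,2]<.075)&(np.arange(384)[:,None]<246)
nn,l,st,_=cv2.connectedComponentsWithStats(m.astype(np.uint8));P=W[l==1+st[1:,4].argmax()];print(cv2.minAreaRect((P[:,:2]*1000).astype(np.float32)))
E
```

```text
blk nbr [234 243 243 243 225 181 139 125 125 127 124 112 118 129 168 205 227 229
 232 228 231] cov [492 490 476 450 423 410 405 405 409 429 441 434 397 407 463 492 494 500]
[345.5625 193.625 ] 16 [273. 198.] 1 [nan nan] 0
blkz 0.04463514940615326 covz 0.047955980493253725 0.0444561678637409 hood 0.06357992988732147 patch z [ 0.55231663 -0.00063208  0.0468757 ] table 0.00048724076263967353
hole [0.59962449 0.11369029 0.044     ] cover hole [0.56886604 0.02964797 0.04795598] patch [nan nan nan] yaw nan open 0.0894941035067291 nan
((546.3226928710938, -14.966873168945312), (322.8249816894531, 120.04067993164062), 67.3280029296875)
```

Emit:
carry_out(plan=[[[0.012,-0.009,-0.036,0,0,0,0],[0.024,-0.018,-0.072,0,0,0,0],[0.036,-0.027,-0.108,0,0,0,0],[0.047,-0.036,-0.144,0,0,0,0],[0.047,-0.036,-0.18,0,0,0,0]]])

```text
time_s: 2.28
eef_pos: [0.5536, 0.0005, 0.1]
eef_rot: [0.001, 0.196, 0.981, 0.0]
wrist_force: [-0.4, 0.1, 0.6]
opening: 0.0
grasp_force: 0.0
```

Emit:
carry_out(plan=[[[0,0,-0.02,0,0,0,0],[0,0,-0.035,0,0,0,0],[0,0,-0.045,0,0,0,0],[0,0,-0.048,0,0,0,0],[0,0,-0.048,0,0,0,0]]])

```text
time_s: 2.7
eef_pos: [0.5518, 0.0012, 0.0529]
eef_rot: [-0.001, 0.196, 0.981, 0.0]
wrist_force: [-0.3, -0.6, -0.0]
opening: -0.002
grasp_force: 0.0
```

```bash
python3 -c "
from h import *
o=get_obs();print(o['eef_pos'],o['eef_rot'],o['wrist_force'],o['time_s'])"
```

```text
[0.55176359 0.0011963  0.05289131] [-5.84889032e-04  1.95920901e-01  9.80619523e-01  1.00465184e-04] [-0.27991463 -0.5961638  -0.01536413] 2.7
```

Emit:
carry_out(plan=[[[0,0,-0.001,0,0,0,0],[0,0,-0.002,0,0,0,0],[0,0,-0.003,0,0,0,0],[0,0,-0.0035,0,0,0,0],[0,0,-0.004,0,0,0,0]]])

```text
time_s: 3.12
eef_pos: [0.5526, -0.0001, 0.0498]
eef_rot: [0.001, 0.197, 0.98, 0.0]
wrist_force: [-0.5, -1.1, -0.3]
opening: 0.001
grasp_force: 0.0
```

Emit:
carry_out(plan=[[[0,0,-0.0002,0,0,0,0],[0,0,-0.0004,0,0,0,0],[0,0,-0.0006,0,0,0,0],[0,0,-0.0008,0,0,0,0],[0,0,-0.001,0,0,0,0]]])

```text
time_s: 3.53
eef_pos: [0.5522, 0.0, 0.0482]
eef_rot: [-0.0, 0.197, 0.98, 0.0]
wrist_force: [0.8, -0.4, -0.8]
opening: -0.006
grasp_force: 0.0
```

Emit:
carry_out(plan=[[[0,0,-0.0002,0,0,0,0],[0,0,-0.0004,0,0,0,0],[0,0,-0.0006,0,0,0,0],[0,0,-0.0008,0,0,0,0],[0,0,-0.001,0,0,0,0]]])

```text
time_s: 3.95
eef_pos: [0.5522, 0.0001, 0.0473]
eef_rot: [-0.0, 0.197, 0.98, 0.0]
wrist_force: [0.1, 0.0, 0.6]
opening: 0.003
grasp_force: 0.0
```

Emit:
carry_out(plan=[[[0,0,-0.0002,0,0,0,0],[0,0,-0.0004,0,0,0,0],[0,0,-0.0006,0,0,0,0],[0,0,-0.0008,0,0,0,0],[0,0,-0.001,0,0,0,0]]])

```text
time_s: 4.37
eef_pos: [0.5522, 0.0001, 0.0463]
eef_rot: [-0.0, 0.197, 0.98, 0.0]
wrist_force: [-0.0, -0.5, -0.6]
opening: 0.001
grasp_force: 0.0
```

Emit:
carry_out(plan=[[[0,0,-0.0002,0,0,0,0],[0,0,-0.0004,0,0,0,0],[0,0,-0.0006,0,0,0,0],[0,0,-0.0008,0,0,0,0],[0,0,-0.001,0,0,0,0]]])

```text
time_s: 4.78
eef_pos: [0.5523, 0.0001, 0.0457]
eef_rot: [0.0, 0.197, 0.98, 0.0]
wrist_force: [-2.3, -0.8, 5.4]
opening: 0.001
grasp_force: 3.1
```

Emit:
carry_out(plan=[[[0,0,-0.0002,0,0,0,0],[0,0,-0.0004,0,0,0,0],[0,0,-0.0006,0,0,0,0],[0,0,-0.0006,0,0,0,0],[0,0,-0.0006,0,0,0,0]]])

```text
time_s: 5.2
eef_pos: [0.5523, 0.0001, 0.0456]
eef_rot: [0.0, 0.197, 0.981, -0.0]
wrist_force: [-3.7, 0.7, 10.2]
opening: -0.0
grasp_force: 4.6
```

Emit:
carry_out(plan=[[[0,0,-0.0003,0,0,0,0],[0,0,-0.0006,0,0,0,0],[0.0008,0.0018,-0.0006,0,0,0,0],[0.0016,0.0037,-0.0005,0,0,0,0],[0.0023,0.0055,-0.0004,0,0,0,0]]])

```text
time_s: 5.62
eef_pos: [0.5544, 0.0048, 0.0457]
eef_rot: [-0.0, 0.196, 0.981, -0.001]
wrist_force: [-7.1, -3.2, 14.5]
opening: 0.002
grasp_force: 7.2
```

Emit:
carry_out(plan=[[[0.0008,0.0018,0.0001,0,0,0,0],[0.0016,0.0037,0.0002,0,0,0,0],[0.0023,0.0055,0.0002,0,0,0,0],[0.0031,0.0074,0.0003,0,0,0,0],[0.0039,0.0092,0.0004,0,0,0,0]]])

```text
time_s: 6.03
eef_pos: [0.5582, 0.014, 0.0461]
eef_rot: [-0.0, 0.196, 0.981, -0.001]
wrist_force: [-8.2, -3.7, 14.5]
opening: 0.001
grasp_force: 7.4
```

```bash
python3 - 2>/dev/null <<'E'
from h import *
c=camera('side');W=cloud(c);rgb=c['pixels'].astype(int);o=get_obs();print(o['eef_pos'],o['wrist_force'])
c0=np.array([.5456,-.0124]);ey=np.array([.3854,.9227]);ex=np.array([ey[1],-ey[0]])
by=(W[...,:2]-c0)@ey;bx=(W[...,:2]-c0)@ex
# front edge of cover: tan pixels
m=(abs(bx)<.045)&(W[...,2]>.035)&(W[...,2]<.06)&(rgb[...,0]>150)&(rgb[...,2]<140)&(rgb[...,1]>100)
print('cover front by',np.percentile(by[m],[50,98,100]))
E
```

```text
[0.55829947 0.01429613 0.04610801] [-7.5790544  -2.39400517 13.62596093]
cover front by [0.04823229 0.08179252 0.08414491]
```

```bash
cat > f.py <<'E'
from h import *
def front(c):
    W=cloud(c);rgb=c['pixels'].astype(int)
    c0=np.array([.5456,-.0124]);ey=np.array([.3854,.9227]);ex=np.array([ey[1],-ey[0]])
    by=(W[...,:2]-c0)@ey;bx=(W[...,:2]-c0)@ex
    m=(abs(bx)<.045)&(W[...,2]>.035)&(W[...,2]<.06)&(rgb[...,0]>150)&(rgb[...,2]<140)&(rgb[...,1]>100)
    return np.percentile(by[m],[98,100])
E
python3 -c "
from f import *
print(front(dict(np.load('d0.npz'))))" 2>/dev/null
```

```text
[0.0661983 0.0702244]
```

Emit:
carry_out(plan=[[[0.0008,0.0018,0.0001,0,0,0,0],[0.0016,0.0037,0.0002,0,0,0,0],[0.0023,0.0055,0.0002,0,0,0,0],[0.0031,0.0074,0.0003,0,0,0,0],[0.0039,0.0092,0.0003,0,0,0,0]]])

```text
time_s: 6.5
eef_pos: [0.5621, 0.0232, 0.0465]
eef_rot: [-0.0, 0.196, 0.981, -0.001]
wrist_force: [-8.1, -2.8, 16.3]
opening: -0.003
grasp_force: 8.2
```

```bash
python3 -c "
from f import *
print(front(camera('side')),get_obs()['wrist_force'])" 2>/dev/null
```

```text
[0.0922881  0.09459141] [-7.79127277 -2.07042584 15.1769824 ]
```

Emit:
carry_out(plan=[[[0.0012,0.0028,0.0001,0,0,0,0],[0.0023,0.0055,0.0003,0,0,0,0],[0.0035,0.0083,0.0004,0,0,0,0],[0.0046,0.0111,0.0005,0,0,0,0],[0.0058,0.0138,0.0006,0,0,0,0]]])

```text
time_s: 6.97
eef_pos: [0.5679, 0.0371, 0.0471]
eef_rot: [-0.0, 0.196, 0.981, -0.001]
wrist_force: [-8.2, -2.0, 15.7]
opening: 0.0
grasp_force: 8.0
```

Emit:
carry_out(plan=[[[0.0012,0.0028,0.0001,0,0,0,0],[0.0023,0.0055,0.0003,0,0,0,0],[0.0035,0.0083,0.0004,0,0,0,0],[0.0046,0.0111,0.0005,0,0,0,0],[0.0058,0.0138,0.0006,0,0,0,0]]])

```text
time_s: 7.38
eef_pos: [0.5736, 0.051, 0.0477]
eef_rot: [-0.0, 0.196, 0.981, -0.001]
wrist_force: [-8.3, -3.3, 16.1]
opening: -0.004
grasp_force: 8.0
```

Emit:
carry_out(plan=[[[0.0012,0.0028,0.0001,0,0,0,0],[0.0023,0.0055,0.0003,0,0,0,0],[0.0035,0.0083,0.0004,0,0,0,0],[0.0046,0.0111,0.0005,0,0,0,0],[0.0058,0.0138,0.0006,0,0,0,0]]])

```text
time_s: 7.8
eef_pos: [0.5794, 0.0648, 0.0483]
eef_rot: [-0.001, 0.196, 0.981, -0.001]
wrist_force: [-7.5, -4.0, 16.9]
opening: -0.003
grasp_force: 8.0
```

Emit:
carry_out(plan=[[[0.0008,0.0018,0.0001,0,0,0,0],[0.0016,0.0037,0.0002,0,0,0,0],[0.0023,0.0055,0.0003,0,0,0,0],[0.0031,0.0074,0.0003,0,0,0,0],[0.0039,0.0092,0.0004,0,0,0,0]]])

```text
time_s: 8.22
eef_pos: [0.5832, 0.074, 0.0487]
eef_rot: [-0.001, 0.196, 0.981, -0.001]
wrist_force: [-8.5, -2.6, 15.3]
opening: 0.004
grasp_force: 7.9
```

```bash
python3 -c "
from f import *
print(front(camera('side')),get_obs()['eef_pos'],get_obs()['wrist_force'])" 2>/dev/null
```

```text
[0.14597167 0.14869536] [0.58332055 0.07433823 0.0487529 ] [-8.216183   -2.03522747 14.86046151]
```

Emit:
carry_out(plan=[[[0.0006,0.0013,0.0001,0,0,0,0],[0.0011,0.0026,0.0001,0,0,0,0],[0.0016,0.0039,0.0002,0,0,0,0],[0.0021,0.0052,0.0002,0,0,0,0],[0.0027,0.0065,0.0003,0,0,0,0]]])

```text
time_s: 8.68
eef_pos: [0.5859, 0.0805, 0.049]
eef_rot: [-0.001, 0.196, 0.981, -0.001]
wrist_force: [-8.2, -2.8, 14.6]
opening: -0.001
grasp_force: 7.7
```

Emit:
carry_out(plan=[[[0.0003,0.0007,0,0,0,0,0],[0.0006,0.0013,0,0,0,0,0],[0.0008,0.0019,0.0001,0,0,0,0],[0.0011,0.0026,0.0001,0,0,0,0],[0.0014,0.0033,0.0001,0,0,0,0]]])

```text
time_s: 9.1
eef_pos: [0.5868, 0.0828, 0.049]
eef_rot: [-0.001, 0.196, 0.981, -0.002]
wrist_force: [-11.2, -9.4, 17.5]
opening: 0.002
grasp_force: 8.9
```

Emit:
carry_out(plan=[[[0.0002,0.0005,0,0,0,0,0],[0.0004,0.0009,0,0,0,0,0],[0.0006,0.0014,0,0,0,0,0],[0.0006,0.0014,0,0,0,0,0],[0.0006,0.0014,0,0,0,0,0]]])

```text
time_s: 9.52
eef_pos: [0.5881, 0.0839, 0.0491]
eef_rot: [-0.0, 0.196, 0.981, -0.002]
wrist_force: [-8.4, -7.4, 14.0]
opening: 0.001
grasp_force: 7.7
```

```bash
python3 -c "
from f import *
print(front(camera('side')),get_obs()['eef_pos'],get_obs()['wrist_force'])" 2>/dev/null
```

```text
[0.15509557 0.15795125] [0.58813811 0.08385181 0.04914469] [-7.76567054 -8.5094757  14.89709421]
```

Force rose against the hard stop, so the cover should be shut. I'll lift off and check it from above.

Emit:
carry_out(plan=[[[0,0,0.015,0,0,0,0],[0,0,0.05,0,0,0,0],[-0.01,0.005,0.085,0,0,0,0],[-0.025,0.01,0.12,0,0,0,0],[-0.04,0.015,0.15,0,0,0,0]]])

```text
time_s: 9.98
eef_pos: [0.5483, 0.1007, 0.1997]
eef_rot: [0.001, 0.197, 0.98, 0.0]
wrist_force: [0.0, -0.2, 0.4]
opening: 0.002
grasp_force: 0.0
```

Emit:
carry_out(plan=[[[-0.015,0.01,0.02,0,0,0,0.5],[-0.03,0.02,0.04,0,0,0,0.5],[-0.04,0.03,0.05,0,0,0,0.5],[-0.04,0.03,0.05,0,0,0,0.5],[-0.04,0.03,0.05,0,0,0,0.5]]])

```text
time_s: 10.4
eef_pos: [0.5085, 0.131, 0.2482]
eef_rot: [0.001, 0.196, 0.981, 0.0]
wrist_force: [0.2, -0.0, 0.0]
opening: 0.497
grasp_force: 0.0
```

```bash
python3 - 2>/dev/null <<'E'
from h import *
c=snap('wrist','w2');print(get_obs()['eef_pos'],get_obs()['eef_rot'],get_obs()['wrist_force'])
cv2.imwrite('pics/w2c.png',cv2.resize(cv2.imread('pics/w2.png')[90:330,80:430],None,fx=2.2,fy=2.2,interpolation=2))
W=cloud(c);T=c['cam_to_world'];K=c['camera_matrix']
p=np.array([.5995,.113,.0508]);q=T[:3,:3].T@(p-T[:3,3]);print('expected hole px',K[0,0]*q[0]/-q[2]+K[0,2],K[1,1]*-q[1]/-q[2]+K[1,2])
E
```

```text
[0.50838864 0.13061335 0.24718591] [ 1.35667965e-04  1.96380563e-01  9.80527735e-01 -1.27238752e-04] [-0.37662455 -0.17045305 -0.34328432]
expected hole px 269.8309533614363 235.04793934032224
```

View pics/w2c.png

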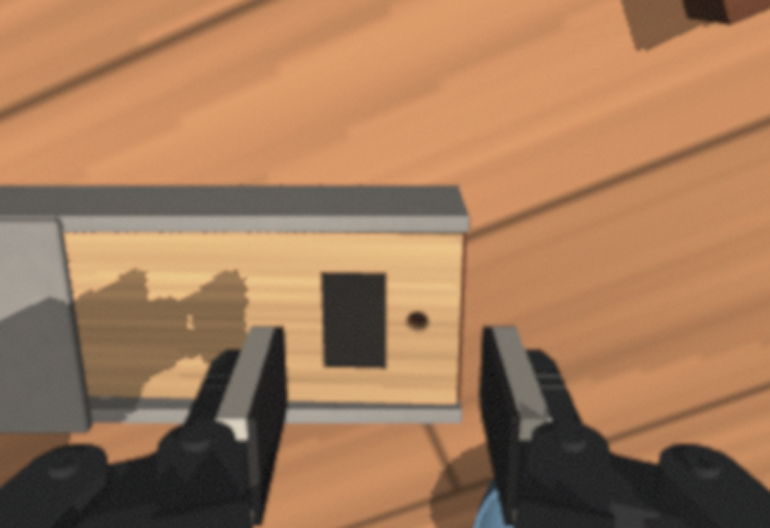

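The cover hole is at crop (417,320), i.e. px (269.5,235.5), right where predicted. It stands dark over the block hole and the cover reaches the end, so it is shut. Next I'll view the pin from the same relative pose so camera bias cancels.

Emit:
carry_out(plan=[[[-0.015,0.028,0.006,0,0,0,0.6],[-0.03,0.056,0.012,0,0,0,0.6],[-0.045,0.084,0.018,0,0,0,0.6],[-0.06,0.112,0.024,0,0,0,0.6],[-0.075,0.14,0.031,0,0,0,0.6]]])

```text
time_s: 10.87
eef_pos: [0.4327, 0.2711, 0.277]
eef_rot: [-0.001, 0.197, 0.98, -0.001]
wrist_force: [0.7, 0.2, 0.1]
opening: 0.603
grasp_force: 0.0
```

Emit:
carry_out(plan=[[[-0.015,0.028,0,0,0,0,0.6],[-0.03,0.056,0,0,0,0,0.6],[-0.04,0.0775,0,0,0,0,0.6],[-0.04,0.0775,0,0,0,0,0.6],[-0.04,0.0775,0,0,0,0,0.6]]])

```text
time_s: 11.28
eef_pos: [0.393, 0.3485, 0.2769]
eef_rot: [-0.001, 0.196, 0.981, -0.001]
wrist_force: [0.4, 0.5, 0.1]
opening: 0.602
grasp_force: 0.0
```

```bash
python3 - 2>/dev/null <<'E'
from h import *
def ray(c,u,v,z):
    K=c['camera_matrix'];T=c['cam_to_world'];d=T[:3,:3]@np.array([(u-K[0,2])/K[0,0],-(v-K[1,2])/K[1,1],-1]);return T[:3,3]+d*(z-T[2,3])/d[2]
c=snap('wrist','w3');o=get_obs();print(o['eef_pos'],o['eef_rot'])
w2=dict(np.load('w2.npz'));g=w2['pixels'].astype(int).sum(-1)
s=g[228:244,261:279];k=np.clip(380-s,0,None)*(s<380);yy,xx=np.mgrid[228:244,261:279];hp=(xx*k).sum()/k.sum(),(yy*k).sum()/k.sum()
print('hole',hp,ray(w2,*hp,.0508),s[8])
rgb=c['pixels'].astype(int);m=(rgb[...,0]>100)&(rgb[...,1]<.35*rgb[...,0]);ij=np.argwhere(m)
nn,l,st,ce=cv2.connectedComponentsWithStats(m.astype(np.uint8));print(st[1:],ce[1:])
W=cloud(c);i=1+st[1:,4].argmax();mt=(l==i)&(W[...,2]>.079);ij=np.argwhere(mt);print('top',len(ij),ij.mean(0)[::-1],W[mt].mean(0),cv2.minEnclosingCircle(ij[:,::-1].astype(np.float32)))
u,v=ij.mean(0)[::-1];print(ray(c,u,v,.082))
print('rest z',np.median(W[...,2][(W[...,2]>.045)&(W[...,2]<.055)]))
cv2.imwrite('pics/w3c.png',cv2.resize(cv2.imread('pics/w3.png')[170:300,190:350],None,fx=4,fy=4,interpolation=2))
E
```

```text
[0.39349061 0.34775675 0.2771416 ] [-7.02288043e-04  1.96408788e-01  9.80521372e-01 -9.66041001e-04]
hole (np.float64(269.4256974248927), np.float64(235.14842632331903)) [0.59943994 0.1125213  0.0508    ] [484 476 455 388 293 208 163 146 139 124 135 148 204 309 419 472 485 486]
[[263 221  16  24 292]] [[270.55136986 233.34931507]]
top 207 [270.44444444 236.50724638] [0.48372696 0.33061193 0.08230225] ((270.42547607421875, 236.29502868652344), 8.123815536499023)
[0.48385932 0.3305724  0.082     ]
rest z 0.05045115827601587
```

View pics/w3c.png

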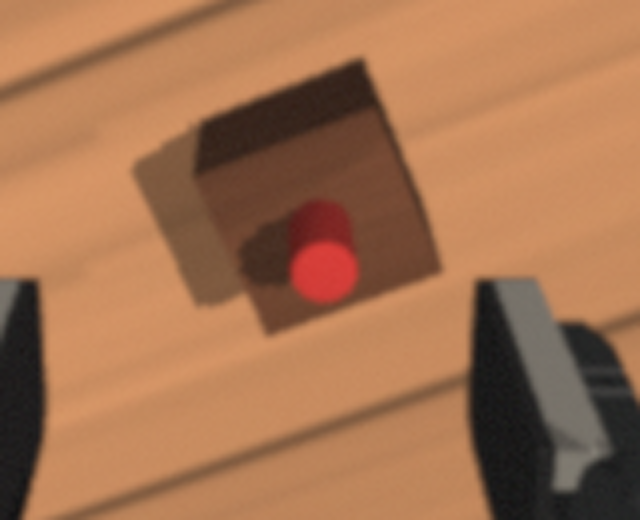

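The red head top is centred at px (270.4,236.4), giving the pin at (0.4838, 0.3306).

Emit:
carry_out(plan=[[[0.025,-0.005,-0.03,0,0,0,0.6],[0.05,-0.01,-0.06,0,0,0,0.6],[0.075,-0.015,-0.09,0,0,0,0.6],[0.0905,-0.0172,-0.125,0,0,0,0.6],[0.0905,-0.0172,-0.15,0,0,0,0.6]]])

```text
time_s: 11.75
eef_pos: [0.4868, 0.3277, 0.1251]
eef_rot: [-0.0, 0.199, 0.98, -0.001]
wrist_force: [-0.8, -0.6, -0.3]
opening: 0.601
grasp_force: 0.0
```

Emit:
carry_out(plan=[[[0,0,-0.01,0,0,0,0.6],[0,0,-0.03,0,0,0,0.6],[0,0,-0.05,0,0,0,0.6],[0,0,-0.065,0,0,0,0.6],[0,0,-0.073,0,0,0,0.6]]])

```text
time_s: 12.17
eef_pos: [0.4833, 0.3297, 0.054]
eef_rot: [-0.001, 0.197, 0.98, -0.001]
wrist_force: [-0.5, -0.4, 0.7]
opening: 0.6
grasp_force: 0.0
```

Close, then check.

Emit:
carry_out(plan=[[[0,0,0,0,0,0,0.35],[0,0,0,0,0,0,0.28],[0,0,0,0,0,0,0.2],[0,0,0,0,0,0,0.1],[0,0,0,0,0,0,0.1]]])

```text
time_s: 12.58
eef_pos: [0.4848, 0.3314, 0.057]
eef_rot: [0.001, 0.197, 0.98, 0.001]
wrist_force: [0.1, -0.2, 2.6]
opening: 0.21
grasp_force: 58.9
```

Emit:
carry_out(plan=[[[0,0,0,0,0,0,0.1],[0,0,0,0,0,0,0.1],[0,0,0.002,0,0,0,0.1],[0,0,0.005,0,0,0,0.1],[0,0,0.01,0,0,0,0.1]]])

```text
time_s: 13.0
eef_pos: [0.4832, 0.3308, 0.0652]
eef_rot: [-0.001, 0.197, 0.98, -0.0]
wrist_force: [-0.8, -1.0, -0.8]
opening: 0.211
grasp_force: 59.1
```

Emit:
carry_out(plan=[[[0,0,0.015,0,0,0,0.1],[0,0,0.035,0,0,0,0.1],[0,0,0.055,0,0,0,0.1],[0,0,0.075,0,0,0,0.1],[0,0,0.095,0,0,0,0.1]]])

```text
time_s: 13.42
eef_pos: [0.4835, 0.331, 0.1617]
eef_rot: [-0.0, 0.197, 0.98, -0.0]
wrist_force: [0.4, 0.1, -0.1]
opening: 0.214
grasp_force: 59.3
```

Emit:
carry_out(plan=[[[0.012,-0.023,0,0,0,0,0.1],[0.025,-0.047,0,0,0,0,0.1],[0.038,-0.071,0,0,0,0,0.1],[0.05,-0.095,0,0,0,0,0.1],[0.06,-0.114,0,0,0,0,0.1]]])

```text
time_s: 13.83
eef_pos: [0.5443, 0.2154, 0.1609]
eef_rot: [0.0, 0.197, 0.98, -0.0]
wrist_force: [0.3, 0.6, -1.2]
opening: 0.209
grasp_force: 59.3
```

Emit:
carry_out(plan=[[[0.012,-0.023,0,0,0,0,0.1],[0.025,-0.047,0,0,0,0,0.1],[0.038,-0.071,0,0,0,0,0.1],[0.05,-0.094,0,0,0,0,0.1],[0.0556,-0.1041,0,0,0,0,0.1]]])

```text
time_s: 14.25
eef_pos: [0.6006, 0.1101, 0.1609]
eef_rot: [0.0, 0.198, 0.98, -0.0]
wrist_force: [0.5, 0.1, -1.4]
opening: 0.214
grasp_force: 59.3
```

```bash
python3 - 2>/dev/null <<'E'
from h import *
c=snap('side','d1');w=snap('wrist','w4');s=snap('scene','s1');o=get_obs();print(o['eef_pos'],o['eef_rot'],o['opening'],o['grasp_force'])
i=cv2.imread('pics/d1.png')[120:260,180:300];j=cv2.imread('pics/w4.png')[180:384,160:360]
k=cv2.imread('pics/s1.png')[130:220,220:310]
cv2.imwrite('pics/c4.png',np.hstack([cv2.resize(i,(400,467),interpolation=2),cv2.resize(j,(400,467),interpolation=2)]))
E
```

```text
[0.59929395 0.11269481 0.16048832] [-3.65768687e-04  1.97428811e-01  9.80317141e-01  1.84576244e-04] 0.21460600507829475 59.27297115325928
```

View pics/c4.png

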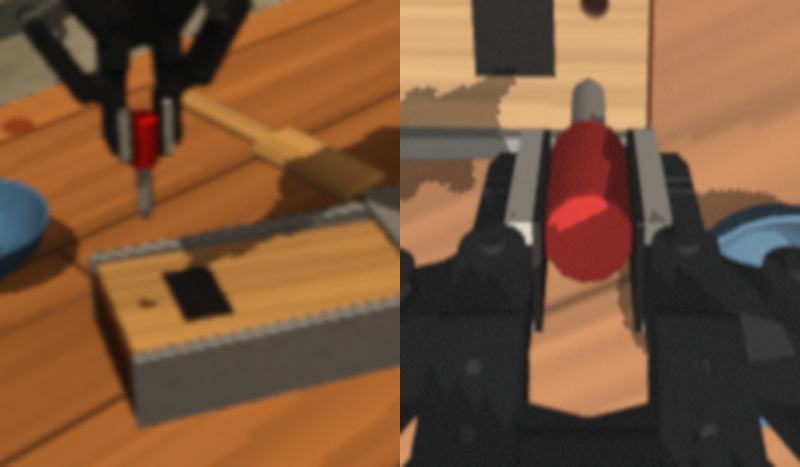

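The pin hangs straight in the gripper. In the wrist view the tip is at px (254,217) and the hole at (257,182). I'll check that alignment by projection.

```bash
python3 - 2>/dev/null <<'E'
from h import *
c=dict(np.load('w4.npz'));K=c['camera_matrix'];T=c['cam_to_world']
def pr(p):
    q=T[:3,:3].T@(np.array(p)-T[:3,3]);return K[0,0]*q[0]/-q[2]+K[0,2],K[1,1]*-q[1]/-q[2]+K[1,2]
print(T[:3,3])
print('hole',pr([.5994,.1125,.0508]),'tip',[pr([.5994,.1125,z]) for z in (.11,.115,.12)],pr([.6004,.1125,.115]),pr([.5994,.1135,.115]))
im=c['pixels'].astype(int);g=im.sum(-1)
s=g[172:192,246:270];k=np.clip(380-s,0,None);k[:, :]=k; yy,xx=np.mgrid[172:192,246:270];print('hole meas',(xx*k).sum()/k.sum(),(yy*k).sum()/k.sum())
print(g[220,240:270]);print(g[208:226,254])
E
```

```text
[0.5250878  0.14142227 0.3039299 ]
hole (np.float64(256.8673990186112), np.float64(180.37540645406676)) tip [(np.float64(257.58857794681165), np.float64(208.2612897815563)), (np.float64(257.6676109449743), np.float64(211.31726504595332)), (np.float64(257.7503935428612), np.float64(214.51822638294487))] (np.float64(258.2841413064628), np.float64(212.68143835766898)) (np.float64(259.1492437550263), np.float64(210.74197868152527))
hole meas 256.8516524701874 180.5571720613288
[484 488 485 484 474 439 352 277 255 266 282 298 305 316 327 332 338 338
 343 342 339 368 442 478 486 485 487 489 483 488]
[511 518 516 517 518 472 389 330 324 327 329 326 327 328 327 327 329 328]
```

```bash
python3 - 2>/dev/null <<'E'
from h import *
ey=np.array([.3854,.9227]);ex=np.array([ey[1],-ey[0]])
h=np.array([.5994,.1125])
c=dict(np.load('w4.npz'));W=cloud(c);rgb=c['pixels'].astype(int)
m=(rgb[...,0]>90)&(rgb[...,1]<.4*rgb[...,0])&(rgb[...,2]<.4*rgb[...,0])&(W[...,2]>.12)
P=W[m];print('red',len(P),'z max',np.percentile(P[:,2],[1,50,99]))
t=P[P[:,2]>np.percentile(P[:,2],99)-.004]; q=(t[:,:2]-h);a,b=q@ex,q@ey
print('top face bx',a.min(),a.max(),'by',b.min(),b.max(),'z',np.median(t[:,2]))
g=rgb.sum(-1);s=np.zeros(g.shape,bool);s[210:235,244:265]=1
s&=(W[...,2]>.09)&(W[...,2]<.17)&(rgb.max(-1)-rgb.min(-1)<40);S=W[s]
for z0 in np.arange(.112,.16,.004):
    k=abs(S[:,2]-z0)<.002
    if k.sum()>5: q=S[k,:2]-h;print(round(z0,3),k.sum(),'bx min',(q@ex).min(),'by',(q@ey).min(),(q@ey).max())
for f,reg in (('d1',(205,216,214,236)),('s1',None)):
    c=dict(np.load(f+'.npz'));K=c['camera_matrix'];T=c['cam_to_world']
    def pr(p):
        q=T[:3,:3].T@(np.array(p)-T[:3,3]);return np.round([K[0,0]*q[0]/-q[2]+K[0,2],K[1,1]*-q[1]/-q[2]+K[1,2]],1)
    print(f,'hole',pr([*h,.0508]),'tip',pr([*h,.1145]),'+1cm ey',pr([*(h+.01*ey),.1145]),'+1cm ex',pr([*(h+.01*ex),.1145]))
    if f=='d1':
        g=c['pixels'].astype(int).sum(-1)
        print(g[206:216,217:232]);print('shank rows',[list(g[r,216:234]) for r in (172,177)])
        print('tip col',g[174:192,224])
E
```

```text
red 2162 z max [0.15887704 0.18573088 0.18743164]
top face bx -0.006874889458240731 0.012216953193590036 by -0.01119708292873924 0.006602224830544894 z 0.1862219259430521
0.124 16 bx min -0.0017092356754390859 by -0.006457621018333198 0.0018791018184718545
0.128 43 bx min -0.0019127120211421013 by -0.0063971128250745685 0.001846985367971545
0.132 44 bx min -0.002213029456626823 by -0.00687442508445906 0.0017599812709383831
0.136 50 bx min -0.002001314055084834 by -0.006809410114785362 0.0016931778872465953
0.14 52 bx min -0.0018900512770299487 by -0.006699334396886805 0.0016159847450425441
0.144 36 bx min -0.0021194331945008494 by -0.006637482186542418 0.0015191066563459608
d1 hole [224.  210.2] tip [222.8 185.5] +1cm ey [218.  186.4] +1cm ex [221.5 183. ]
[[343 343 347 348 349 351 353 352 355 356 355 351 323 234 125]
 [354 354 358 356 355 356 356 355 356 355 354 351 338 276 172]
 [357 357 354 351 345 338 339 346 350 350 350 348 344 314 227]
 [352 350 350 342 320 293 285 301 315 329 337 341 345 334 279]
 [345 346 343 332 290 233 217 234 248 283 323 348 356 356 328]
 [344 348 349 343 
[... 319 characters left out ...]
(309), np.int64(312), np.int64(310), np.int64(297), np.int64(252), np.int64(197), np.int64(173), np.int64(179), np.int64(192), np.int64(230), np.int64(270), np.int64(293), np.int64(298), np.int64(299), np.int64(303), np.int64(306), np.int64(311), np.int64(312)], [np.int64(293), np.int64(293), np.int64(296), np.int64(293), np.int64(279), np.int64(265), np.int64(268), np.int64(262), np.int64(242), np.int64(228), np.int64(253), np.int64(266), np.int64(267), np.int64(263), np.int64(259), np.int64(250), np.int64(234), np.int64(217)]]
tip col [213 228 239 242 241 242 241 240 230 201 196 234 277 292 299 301 303 305]
s1 hole [270.4 177.2] tip [271.5 164.8] +1cm ey [274.1 163.5] +1cm ex [273.3 167. ]
```

The wrist view puts the pin at box (+2.8, −2.4) mm from the hole, and the side view agrees. I'll correct, lower to about 15 mm above the cover and measure again.

Emit:
carry_out(plan=[[[-0.0008,0.0016,-0.012,0,0,0,0.1],[-0.0017,0.0033,-0.024,0,0,0,0.1],[-0.0017,0.0033,-0.036,0,0,0,0.1],[-0.0017,0.0033,-0.044,0,0,0,0.1],[-0.0017,0.0033,-0.048,0,0,0,0.1]]])

```text
time_s: 14.82
eef_pos: [0.5958, 0.1171, 0.1098]
eef_rot: [-0.002, 0.196, 0.981, -0.0]
wrist_force: [0.1, -0.0, -0.7]
opening: 0.213
grasp_force: 59.3
```

Emit:
carry_out(plan=[[[0,0,0,0,0,0,0.1],[0,0,0,0,0,0,0.1],[0,0,0,0,0,0,0.1],[0,0,0,0,0,0,0.1],[0,0,0,0,0,0,0.1]]])

```text
time_s: 15.23
eef_pos: [0.5982, 0.1162, 0.1133]
eef_rot: [0.001, 0.197, 0.98, 0.0]
wrist_force: [0.4, -0.0, -0.7]
opening: 0.21
grasp_force: 59.3
```

```bash
cat > m.py <<'E'
from h import *
ey=np.array([.3854,.9227]);ex=np.array([ey[1],-ey[0]])
c=snap('wrist','w5');o=get_obs();print(o['eef_pos'],o['wrist_force'])
W=cloud(c);rgb=c['pixels'].astype(int);K=c['camera_matrix'];T=c['cam_to_world']
def ray(u,v,z):
    d=T[:3,:3]@np.array([(u-K[0,2])/K[0,0],-(v-K[1,2])/K[1,1],-1]);return T[:3,3]+d*(z-T[2,3])/d[2]
def pr(p):
    q=T[:3,:3].T@(np.array(p)-T[:3,3]);return np.array([K[0,0]*q[0]/-q[2]+K[0,2],K[1,1]*-q[1]/-q[2]+K[1,2]])
h=np.array([.5994,.1125]);e=pr([*h,.0508]);print('exp hole px',e)
m=(rgb[...,0]>90)&(rgb[...,1]<.4*rgb[...,0])&(rgb[...,2]<.4*rgb[...,0])&(W[...,2]>.07)
P=W[m];t=P[P[:,2]>np.percentile(P[:,2],99)-.004];q=t[:,:2]-h;a,b=q@ex,q@ey
print('pin rel h: bx',(a.min()+a.max())/2,'by',(b.min()+b.max())/2,'ztop',np.median(t[:,2]))
i=cv2.imread('pics/w5.png')[140:260,190:330]
j=cv2.imread('pics/d2.png')[150:240,180:285] if snap('side','d2') else 0
cv2.imwrite('pics/c5.png',np.hstack([cv2.resize(i,(400,343),interpolation=2),cv2.resize(j,(400,343),interpolation=2)]))
E
python3 m.py 2>/dev/null
```

```text
[0.59814372 0.11616997 0.11319993] [ 0.03708286  0.10832853 -0.56945009]
exp hole px [249.73885164 208.87773054]
pin rel h: bx -0.0027089859148980906 by 0.0028074935662978956 ztop 0.13867313195220546
```

View pics/c5.png

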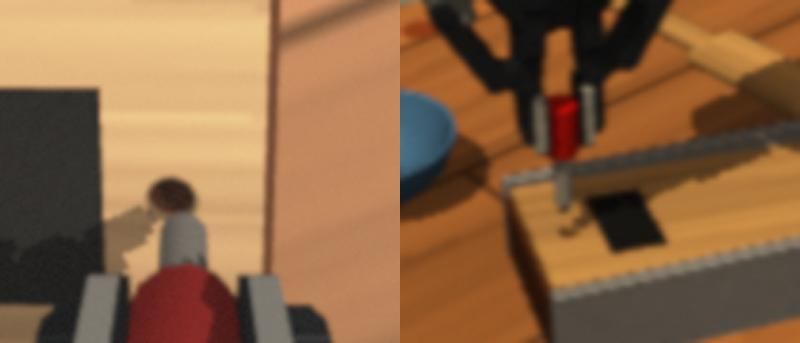

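The earlier offset was overshoot: that wrist picture was taken before the arm had settled. Now settled, the hole is at px (250.2,208) and the shank centre at column 254.4, so the pin is box (−2.7, +2.8) mm off. I'll undo the shift.

Emit:
carry_out(plan=[[[0.0007,-0.0018,0,0,0,0,0.1],[0.0014,-0.0036,0,0,0,0,0.1],[0.0014,-0.0036,0,0,0,0,0.1],[0.0014,-0.0036,0,0,0,0,0.1],[0.0014,-0.0036,0,0,0,0,0.1]]])

```text
time_s: 15.75
eef_pos: [0.5991, 0.1126, 0.1126]
eef_rot: [-0.0, 0.197, 0.98, 0.0]
wrist_force: [0.5, -0.2, -0.9]
opening: 0.212
grasp_force: 59.3
```

Emit:
carry_out(plan=[[[0,0,0,0,0,0,0.1],[0,0,0,0,0,0,0.1],[0,0,0,0,0,0,0.1],[0,0,0,0,0,0,0.1],[0,0,0,0,0,0,0.1]]])

```text
time_s: 16.17
eef_pos: [0.5991, 0.1127, 0.1126]
eef_rot: [0.0, 0.197, 0.98, 0.0]
wrist_force: [-0.4, 0.1, -1.4]
opening: 0.209
grasp_force: 59.3
```

```bash
cat >> m.py <<'E'
g=rgb.sum(-1);u0,v0=np.round(e).astype(int)
s=g[v0-9:v0+6,u0-10:u0+11];k=np.clip(330-s,0,None);yy,xx=np.mgrid[v0-9:v0+6,u0-10:u0+11]
print('hole meas',(xx*k).sum()/k.sum(),(yy*k).sum()/k.sum());print(s[::3])
print('shank row',[list(g[r,240:270]) for r in (222,226)])
print('axis cols',pr([*h,.0508]),pr([*h,.067]),pr([*h,.09]))
E
python3 m.py 2>/dev/null
```

```text
[0.59907407 0.11269308 0.11258465] [ 1.11976999  0.269264   -0.96689173]
exp hole px [254.04973242 206.41702931]
pin rel h: bx -0.0004336882980853444 by -7.764533416543956e-05 ztop 0.13793087950840088
hole meas 254.1974025974026 205.86374166374168
[[511 514 512 508 511 512 511 510 509 504 502 508 510 512 513 512 514 515
  515 515 515]
 [520 519 511 485 437 380 317 266 232 212 218 229 249 291 354 431 489 510
  518 521 525]
 [514 473 388 279 183 135 114 109 111 111 119 117 115 125 129 144 204 314
  427 498 520]
 [464 398 287 193 157 151 133 117 113 120 119 122 120 123 113 117 118 163
  273 392 473]
 [452 397 329 263 217 179 160 151 146 137 128 119 122 120 123 132 164 217
  296 378 446]]
shank row [[np.int64(322), np.int64(354), np.int64(436), np.int64(491), np.int64(499), np.int64(447), np.int64(349), np.int64(272), np.int64(253), np.int64(266), np.int64(281), np.int64(292), np.int64(308), np.int64(314), np.int64(325), np.int64(334), np.int64(337), np.int64(335), np.int64(337), np.int64(338), np.int64(339), np.int64(357), np.int64(427), np.int64(489), np.int64(509), np.int64(515), np.int64(517), np.int64(515), np.int64(518), np.int64(518)], [np.int64(501), np.int64(508), np.int64(511), np.int64(513), np.int64(491), np.int64(408), np.int64(305), np.int64(255), np.int64(255), np.int64(266), np.int64(283), np.int64(298), np.int64(307), np.int64(321), np.int64(324), np.int64(331), np.int64(337), np.int64(339), np.int64(336), np.int64(336), np.int64(335), np.int64(348), np.int64(407), np.int64(479), np.int64(512), np.int64(514), np.int64(518), np.int64(519), np.int64(516), np.int64(520)]]
axis cols [254.04973242 206.41702931] [254.05671673 216.11078238] [254.06864164 232.66173831]
```

Emit:
carry_out(plan=[[[0.0004,-0.0001,-0.004,0,0,0,0.1],[0.0004,-0.0001,-0.008,0,0,0,0.1],[0.0004,-0.0001,-0.012,0,0,0,0.1],[0.0004,-0.0001,-0.014,0,0,0,0.1],[0.0004,-0.0001,-0.016,0,0,0,0.1]]])

```text
time_s: 16.68
eef_pos: [0.5991, 0.1125, 0.0959]
eef_rot: [-0.0, 0.197, 0.98, -0.0]
wrist_force: [-0.2, 0.0, -1.1]
opening: 0.212
grasp_force: 59.3
```

Emit:
carry_out(plan=[[[0,0,-0.0008,0,0,0,0.1],[0,0,-0.0016,0,0,0,0.1],[0,0,-0.0024,0,0,0,0.1],[0,0,-0.0032,0,0,0,0.1],[0,0,-0.0035,0,0,0,0.1]]])

```text
time_s: 17.1
eef_pos: [0.5996, 0.1126, 0.0931]
eef_rot: [0.0, 0.197, 0.98, 0.0]
wrist_force: [0.1, 0.2, -0.4]
opening: 0.213
grasp_force: 59.3
```

Emit:
carry_out(plan=[[[0,0,-0.001,0,0,0,0.1],[0,0,-0.002,0,0,0,0.1],[0,0,-0.003,0,0,0,0.1],[0,0,-0.0035,0,0,0,0.1],[0,0,-0.004,0,0,0,0.1]]])

```text
time_s: 17.52
eef_pos: [0.5994, 0.1125, 0.089]
eef_rot: [-0.0, 0.197, 0.98, -0.0]
wrist_force: [-0.3, 0.4, -1.3]
opening: 0.21
grasp_force: 59.3
```

Emit:
carry_out(plan=[[[0,0,-0.0008,0,0,0,0.1],[0,0,-0.0016,0,0,0,0.1],[0,0,-0.0024,0,0,0,0.1],[0,0,-0.003,0,0,0,0.1],[0,0,-0.003,0,0,0,0.1]]])

```text
time_s: 17.93
eef_pos: [0.5994, 0.1125, 0.0859]
eef_rot: [-0.0, 0.197, 0.98, -0.0]
wrist_force: [0.6, 0.4, -0.4]
opening: 0.214
grasp_force: 59.3
```

Emit:
carry_out(plan=[[[0,0,-0.0015,0,0,0,0.1],[0,0,-0.003,0,0,0,0.1],[0,0,-0.0045,0,0,0,0.1],[0,0,-0.006,0,0,0,0.1],[0,0,-0.007,0,0,0,0.1]]])

```text
time_s: 18.35
eef_pos: [0.5994, 0.1125, 0.0788]
eef_rot: [-0.0, 0.197, 0.98, -0.0]
wrist_force: [0.3, -0.9, -1.4]
opening: 0.213
grasp_force: 59.3
```

Emit:
carry_out(plan=[[[0,0,-0.002,0,0,0,0.1],[0,0,-0.004,0,0,0,0.1],[0,0,-0.006,0,0,0,0.1],[0,0,-0.008,0,0,0,0.1],[0,0,-0.01,0,0,0,0.1]]])

```text
time_s: 18.77
eef_pos: [0.5995, 0.1125, 0.0688]
eef_rot: [-0.0, 0.197, 0.98, -0.0]
wrist_force: [-0.1, 0.2, -0.4]
opening: 0.214
grasp_force: 59.3
```

Emit:
carry_out(plan=[[[0,0,-0.002,0,0,0,0.1],[0,0,-0.004,0,0,0,0.1],[0,0,-0.006,0,0,0,0.1],[0,0,-0.008,0,0,0,0.1],[0,0,-0.009,0,0,0,0.1]]])

```text
time_s: 19.18
eef_pos: [0.5993, 0.1125, 0.0597]
eef_rot: [-0.0, 0.197, 0.98, -0.0]
wrist_force: [0.3, -0.2, -0.5]
opening: 0.211
grasp_force: 59.3
```

Emit:
carry_out(plan=[[[0,0,-0.0004,0,0,0,0.1],[0,0,-0.0008,0,0,0,0.1],[0,0,-0.0012,0,0,0,0.1],[0,0,-0.0015,0,0,0,0.1],[0,0,-0.0015,0,0,0,0.1]]])

```text
time_s: 19.6
eef_pos: [0.5995, 0.1125, 0.0586]
eef_rot: [0.0, 0.197, 0.98, 0.0]
wrist_force: [-0.5, 0.8, -0.6]
opening: 0.213
grasp_force: 59.3
```

Emit:
carry_out(plan=[[[0,0,-0.0004,0,0,0,0.1],[0,0,-0.0008,0,0,0,0.1],[0,0,-0.0012,0,0,0,0.1],[0,0,-0.0015,0,0,0,0.1],[0,0,-0.0015,0,0,0,0.1]]])

```text
time_s: 20.02
eef_pos: [0.5997, 0.1125, 0.0577]
eef_rot: [0.0, 0.197, 0.98, -0.0]
wrist_force: [-2.1, 0.5, 5.2]
opening: 0.207
grasp_force: 59.7
```

The head is seated on the cover. Release, then retreat.

Emit:
carry_out(plan=[[[0,0,0.0005,0,0,0,0.25],[0,0,0.0005,0,0,0,0.35],[0,0,0.0005,0,0,0,0.5],[0,0,0.0005,0,0,0,0.6],[0,0,0.0005,0,0,0,0.6]]])

```text
time_s: 20.43
eef_pos: [0.5994, 0.1126, 0.0574]
eef_rot: [-0.0, 0.197, 0.98, -0.0]
wrist_force: [0.3, -0.3, 0.0]
opening: 0.595
grasp_force: 0.0
```

Emit:
carry_out(plan=[[[0,0,0.005,0,0,0,0.6],[0,0,0.02,0,0,0,0.6],[0,0,0.04,0,0,0,0.6],[0,0,0.07,0,0,0,0.6],[0,0,0.1,0,0,0,0.6]]])

```text
time_s: 20.85
eef_pos: [0.5987, 0.1125, 0.1581]
eef_rot: [-0.001, 0.197, 0.98, -0.0]
wrist_force: [0.4, 0.2, 0.0]
opening: 0.6
grasp_force: 0.0
```

Emit:
carry_out(plan=[[[-0.02,0.01,0.03,0,0,0,0.6],[-0.04,0.02,0.06,0,0,0,0.6],[-0.06,0.03,0.09,0,0,0,0.6],[-0.07,0.03,0.1,0,0,0,0.6],[-0.07,0.03,0.1,0,0,0,0.6]]])

```text
time_s: 21.27
eef_pos: [0.5299, 0.1434, 0.2621]
eef_rot: [0.003, 0.196, 0.981, 0.001]
wrist_force: [0.8, -0.5, -0.8]
opening: 0.598
grasp_force: 0.0
```

Emit:
carry_out(plan=[[[0,0,0,0,0,0,0.6],[0,0,0,0,0,0,0.6],[0,0,0,0,0,0,0.6],[0,0,0,0,0,0,0.6],[0,0,0,0,0,0,0.6]]])

```text
time_s: 21.68
eef_pos: [0.5294, 0.1422, 0.2562]
eef_rot: [-0.001, 0.197, 0.98, -0.0]
wrist_force: [-0.9, -0.3, -0.3]
opening: 0.599
grasp_force: 0.0
```

```bash
python3 - 2>/dev/null <<'E'
from h import *
c=snap('wrist','w6');d=snap('side','d6');W=cloud(c);rgb=c['pixels'].astype(int)
m=(rgb[...,0]>90)&(rgb[...,1]<.35*rgb[...,0])&(W[...,2]>.05)&(W[...,2]<.12);P=W[m];t=P[P[:,2]>np.percentile(P[:,2],98)-.003]
print('head top',len(t),(t.min(0)+t.max(0))/2,np.median(t[:,2]))
cv2.imwrite('pics/c6.png',np.hstack([cv2.imread('pics/w6.png')[:,60:460],cv2.resize(cv2.imread('pics/d6.png')[130:274,180:330],(400,384))]))
E
```

```text
head top 202 [0.59847306 0.111747   0.082998  ] 0.08304325725111389
```

View pics/c6.png

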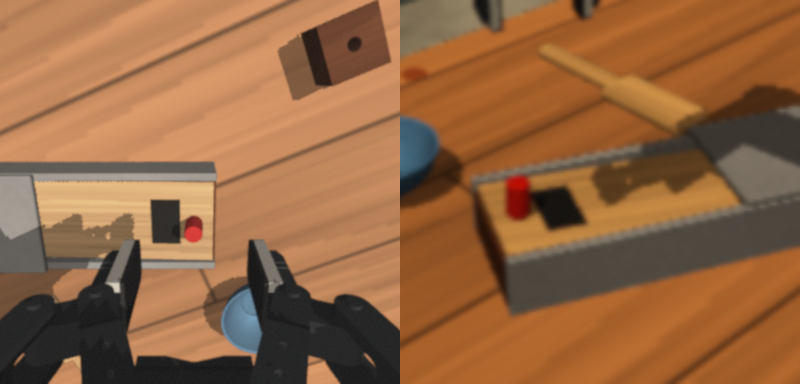

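The red head, at (193,230) in the wrist view and (518,198) in the side view, sits flush and upright on the shut cover. Its top is at z 0.083, as expected, and the rest is empty.

```bash
python3 -c "
from bench import hand_in
print(hand_in())"
```

```text
the job is handed in; nothing more can be done
None
```

The cover is fully shut, the locking pin is pushed down with its red head sitting on the cover, and the job is handed in at about 22 s; the hand-in gave no verdict.

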